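# Fit and pin the clamp head in its D-shaped socket

## Robot

A 6-joint arm with a two-finger parallel gripper is mounted at the origin on the work surface. World frame = base frame: x ahead of the robot, y to its left, z up, the work surface at z = 0. Lengths are in m, angles in rad, forces in N, time in s.
With the tool pointing down it reaches from about 0.425 to 0.95 m from the base axis. Payload 3.5 kg.
Tool frame: the origin (TCP) lies at the very end of the fingers, on their centre line; the grasp point (between the pads) lies 19 mm behind it; z points along the fingers, y is the line along which they close (so a half turn about z gives the same grasp; the last joint's range is limited). The gripper opens to 85 mm and grips with 20 to 120 N. Pads are 22 mm wide; open, the fingers measure 114 mm over their backs; the gripper's body (76 mm by 85 mm) begins 54 mm behind the grasp point. The pads swing forward as they close: fully open they stand 13 mm farther back than shut.
Start: joints at [-1.387, 0.286, 1.577, -0, 1.279, -0.15], TCP at [0.221, -0.638, 0.231] pointing down, gripper open.
Joint ranges: [-2.77, 2.77], [-0.9, 2.22], [0.21, 2.48], [-1.53, 4.67], [0.24, 2.81], [-2.84, 2.84]. Speed limits (rad/s): [2.79, 2.79, 3.14, 3.14, 3.14, 3.14].

## Interface

Orientations are given as [roll, pitch, yaw] about the fixed x, y, z axes, in that order (R = Rz(yaw) Ry(pitch) Rx(roll)).
In Python, from station import ctrl gives the robot as it stands.
- The arm moves only by the shell command python3 -m jog 'ROWS' [FORCE]. ROWS is JSON, a list of rows, each a list of 7 numbers: the shift along the world's x, y, z in m, then the turn, a rotation vector about the world's x, y, z in degrees, then the opening, from -1 (shut) to 1 (fully open). In form: [[dx, dy, dz, wx, wy, wz, hand], ...]. A call has 1 to 12 rows; each row is the pose to reach, as a shift and turn from the pose commanded when the call began; what a row does not reach only later rows make up. A row lasts 1/12 s, in which the tool goes at most 41.7 mm and 7.16 degrees, less where a joint would pass 70% of its speed; a pose out of reach is approached as far as the arm can. A call with a gripper value outside its range is refused whole. The fingers move at their own pace and stop on an object; FORCE is the grip in N (left out, the last holds). Time passes only in rows, so rows that repeat a pose let the fingers close. It gives the time, the measured TCP pose, the force, the opening and the grip force at its end, in the units of the state.
- ctrl.state(): the state, without advancing time (a new reading comes with each control period).
- ctrl.capture(name): name is "scene" or "top"; returns a dict with "img" (384x512x3 uint8, blue, green, red), "fx", "fy", "cx", "cy" (pixels), "k1" (the pictures are not rectified: a ray, as slopes to the right and down, at radius r is drawn at 1 + k1 r^2 times it, then the intrinsics apply), "R" (3x3) and "t" (3): a world point X has camera coordinates R X + t. Camera axes: x right, y down, z forward; pixel columns grow to the right and rows downward; lengths in m; the calibration is good to about 2 mm. A picture is of the moment at which its call begins. There is no depth.
- ctrl.sign_off(): hands the job in; it is judged then, once.
The state is a dict: "time_s": time; "joint_pos": joint angles; "qd": joint speeds; "joint_efforts": joint torques, N m; "tool_pos": TCP position; "eef_rot": TCP orientation; "force": force on the tool from outside, world axes, zero at the start; "torque": the same for the moment, N m; "grip_width": finger opening in m; "grasp_force": force on a finger pad.
Only numpy, scipy, OpenCV 4.12 (cv2) and the standard library are available. Lean on these libraries where they do the work, as an engineer would, in place of code of your own. Each camera call takes 0.05 s, during which the arm holds its last target. There are 200 camera calls.

## Task

Take the orange clamp head from the black rack, turn it until the flat on its spigot matches the flat of the D-shaped socket in the aluminium base, push it fully home and let go. Then swing the blue keeper arm fully closed over the head's flange and push the red-topped pin through the arm's hole into the base until its collar rests on the arm. Leave the pliers, the tyre and the solder spool where they are.

Things in the scene. Friction and masses are not known exactly. Their poses are not given: they have to be found in the camera images.
- base: Fixed aluminium block, 34 mm high, x from -58 to 58 and y from -36 to 56 mm in its own frame. Origin on the socket's axis at the underside, z up. A yellow line on top, on the -x side, points to the socket's flat. The blue arm and its hinge are on the +y side.
- socket (a point): Centre of the D-shaped socket's mouth in the base's top face, 34 mm above the table, straight above the base's origin; axes as the base's. Round, 32.5 mm diameter, 28 mm deep, cut by a flat 10.25 mm from the axis on the base's -x side.
- base_hole (a point): Mouth of the pin hole (11 mm diameter, 28 mm deep) in the base's top face, at (-40, 25, 34) mm in the base's frame.
- keeper (a joint): Angle of the blue keeper arm about its upright hinge, rad. 0: fully closed on its stop, arm along the base's -x from the hinge, its hole over base_hole. Grows as it swings out to the base's +y side (clockwise from above), to 1.75; starts at 1.15 to 1.6. Light friction (about 1 N at the knob); stays where left. Arm 20 mm wide, from 42 to 48 mm above the table.
- keeper_hinge (a point): On the arm's hinge axis at the arm's top face, at (40, 25, 48) mm in the base's frame.
- keeper_knob (a point): In the arm's upright black knob (14 mm diameter, 30 mm high, from 48 to 78 mm above the table), on its axis 70 mm above the table, 102 mm from the hinge axis.
- keeper_hole (a point): Centre of the arm's 10.5 mm pin hole at the arm's top face, 80 mm from the hinge axis.
- rack: Fixed black block 70 x 130 mm, 40 mm high, origin at the centre of its underside. Two through holes: 34 mm at (0, -37) mm holds the head, 11.5 mm at (0, 37) mm holds the pin, both upright.
- head: Loose clamp head, about 160 g, upright, pointing any way. Origin on its axis at the flange's underside, z up: 40 mm above the table in the rack, 34 mm when home in the base, its x axis then as the base's. Below the flange a steel D spigot 25 mm long, 30 mm diameter, flat 9 mm from the axis on its -x side, foot tapered over 4 mm. Flange 50 mm diameter, 5 mm thick.
- head_grip (a point): Middle of the head's orange 24 x 24 mm square grip, on the axis 25 mm above the head's origin; sides along the head's x and y, from 5 to 45 mm above the origin. A steel clip, narrower than the grip, stands above it up to 67 mm.
- head_flat (a point): Middle of the flange's flat edge, 18 mm from the axis on the head's -x side (the same side as the spigot's flat), at the flange's top; yellow mark there.
- pin: Loose retaining pin, about 30 g, upright. Origin on its axis at the collar's underside: 40 mm above the table in the rack, 48 mm when home on the closed arm. Shank 8 mm diameter, 34 mm long, tip tapered over 5 mm. Collar 18 mm diameter, 4 mm thick; above it a red tab 10 mm (its x) by 22 mm (its y), from 4 to 28 mm above the origin.
- pliers: Bystander: red-handled pliers lying flat, about 150 mm long, 12 mm high.
- tyre: Bystander: black knobbly model tyre lying flat, 76 mm diameter, 30 mm high.
- spool: Bystander: blue-flanged solder spool standing, 52 mm diameter, 40 mm high.
Things that resemble listed ones, but are neither listed nor needed, are in the scene too. Leave any purple or turquoise look-alike of the head alone.

How it is judged:
By the outcome, as a careful person would: the job done as asked, in the order asked, and still so for the second after the job is handed in, with the robot touching nothing.
It also fails if it takes over 64 s, if anything falls off the work surface, if the arm or the gripper's body presses on something with over 40 N, if the wrist force passes 120 N, or if a joint passes its speed limit or range.

## Working session

There is one attempt and no reset: what is moved stays moved. The work goes in short steps, Python scripts to look and compute and a shell command to move; the robot and the scene stay as the last step left them, time stands still between calls to the robot, and variables do not carry over. Pictures are saved under pics/ and viewed, at most 10 in all, crops included, and the job is handed in when it is done.

```bash
mkdir -p pics; ls; cat > h.py <<'E'
import numpy as np, cv2, pickle
from station import ctrl
def cap(n):
    c=ctrl.capture(n); pickle.dump(c,open(f'{n}.pkl','wb')); return c
def load(n): return pickle.load(open(f'{n}.pkl','rb'))
def px2w(c,u,v,z):
    d=np.array([(u-c['cx'])/c['fx'],(v-c['cy'])/c['fy']]); s=d.copy()
    for _ in range(20): s=d/(1+c['k1']*(s@s))
    R=np.array(c['R']);t=np.array(c['t']); o=-R.T@t; r=R.T@np.array([*s,1])
    return o+r*(z-o[2])/r[2]
def w2px(c,X):
    p=np.array(c['R'])@np.array(X)+np.array(c['t']); s=p[:2]/p[2]; s=s*(1+c['k1']*(s@s))
    return s*[c['fx'],c['fy']]+[c['cx'],c['cy']]
def crop(c,u0,v0,u1,v1,k,name):
    cv2.imwrite('pics/'+name,cv2.resize(c['img'][v0:v1,u0:u1],None,fx=k,fy=k,interpolation=cv2.INTER_CUBIC))
E
python3 - <<'E'
from h import *
a=cap('top');b=cap('scene')
im=np.vstack([a['img'],b['img']])
cv2.imwrite('pics/a.png',cv2.resize(a['img'],(800,600)));cv2.imwrite('pics/b.png',cv2.resize(b['img'],(800,600)))
for c in(a,b): print(c['fx'],c['k1'],-np.array(c['R']).T@c['t'],np.array(c['R'])[2])
print(ctrl.state())
E
```

```text
pics
468.75332018401855 0.0662194465159728 [0.51295934 0.01170701 1.34830512] [ 0.09726592 -0.01699892 -0.99511325]
494.55034585257187 -0.16916407038246972 [ 1.64975641 -0.07425001  0.77822505] [-0.82756723  0.05849315 -0.55831087]
{'time_s': 0.1, 'joint_pos': array([-1.38701139e+00,  2.87119541e-01,  1.57805816e+00,  2.72172683e-05,
        1.27855904e+00, -1.49925230e-01]), 'qd': array([ 3.81602986e-04,  9.27406287e-04, -3.47343623e-03, -3.18119277e-04,
        9.14624251e-05, -2.44449475e-04]), 'joint_efforts': array([ 6.05762980e-04, -4.07298052e+01, -2.93698990e+01, -1.38039154e-04,
        3.40858714e-03, -6.71351103e-06]), 'tool_pos': array([ 0.22106879, -0.63714341,  0.23004224]), 'eef_rot': array([-3.13947651e+00, -3.46003745e-04,  3.33701931e-01]), 'force': array([ 0.01537224, -0.32170033,  0.10488406]), 'torque': array([ 0.00752108, -0.04064447, -0.0497579 ]), 'grasp_force': 0.0, 'grip_width': 0.08517528379138985}
```

View pics/a.png

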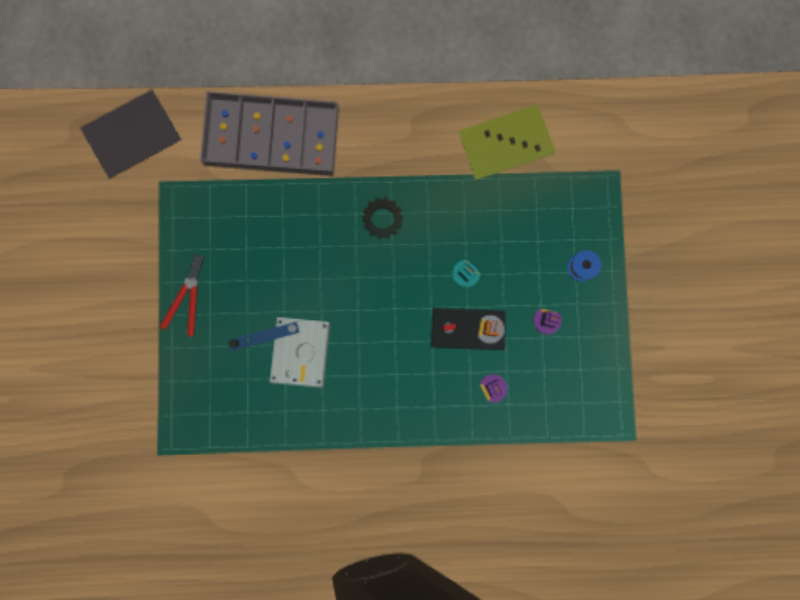

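View pics/b.png

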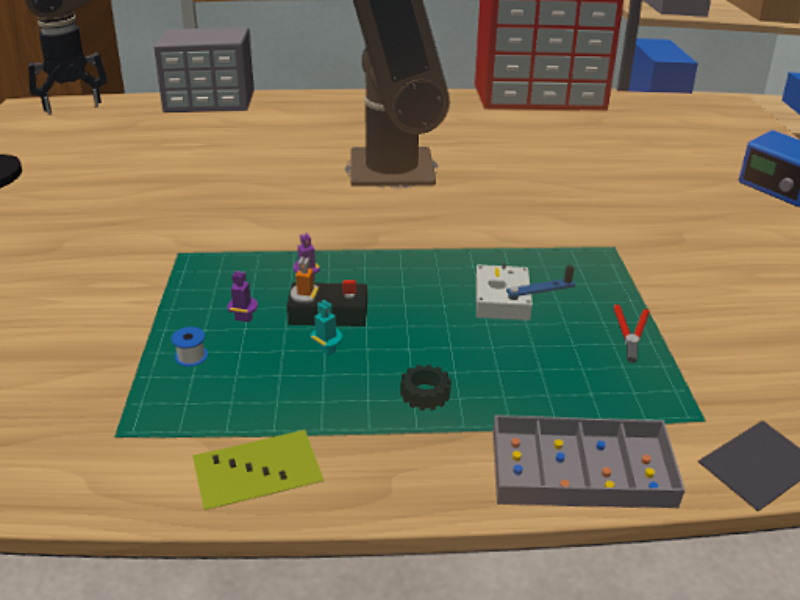

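Top view (800x600 pixels): the orange head is in the black rack at (490,328). The look-alikes are turquoise (466,273), purple (547,320) and purple (494,388). Only the one in the rack is orange, so it fits the description. The pin is at (449,328), the base at (300,352), the keeper hinge at (292,328) and its knob at (234,343). I'll confirm in enlarged crops.

```bash
python3 - <<'E'
from h import *
c=load('top'); 
def cc(c,u0,v0,w,h,k): return cv2.resize(c['img'][v0:v0+h,u0:u0+w],None,fx=k,fy=k,interpolation=cv2.INTER_CUBIC)
# top: rack (270..335,190..230), base (140..215,195..255)
A=cc(c,270,190,66,50,12)[:,:792]; B=cc(c,142,198,75,55,10)
cv2.imwrite('pics/rack.png',A);cv2.imwrite('pics/base.png',B)
E
```

```text
(no output)
```

View pics/rack.png

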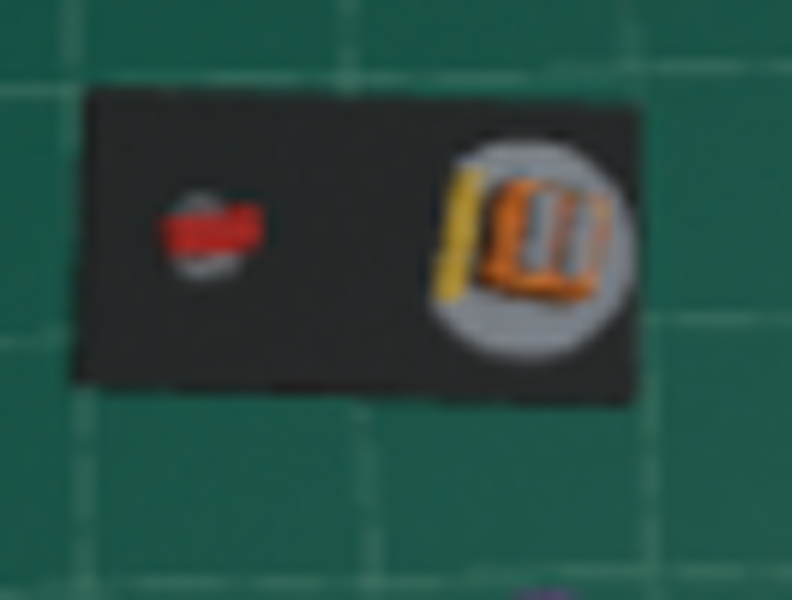

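View pics/base.png

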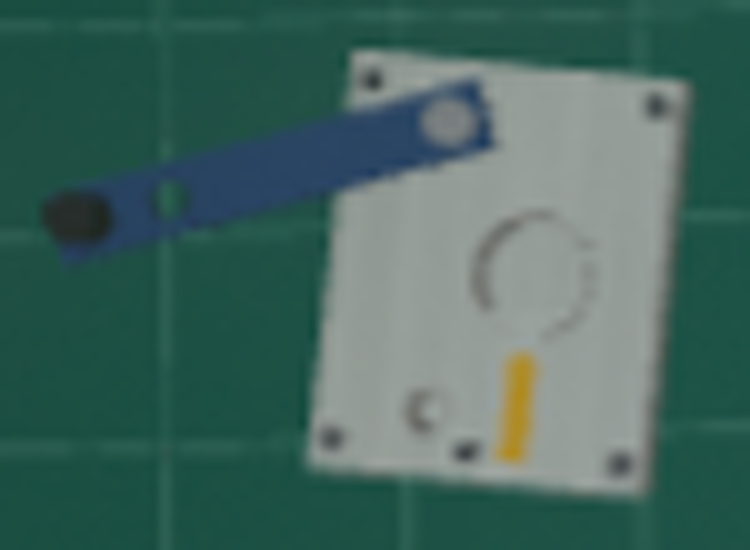

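The crops confirm the orange head in the rack: flange centre at crop (526,250), yellow flat on its left. The pin's red tab is at (213,233). In the base crop the corners are clear, with the socket at (536,275) and the pin hole at (427,411).

```bash
cat >> h.py <<'E'
def fit2d(P,Q): # Q = R P + t
    P=np.array(P,float);Q=np.array(Q,float);p=P.mean(0);q=Q.mean(0)
    H=(P-p).T@(Q-q);a=np.arctan2(H[0,1]-H[1,0],H[0,0]+H[1,1])
    R=np.array([[np.cos(a),-np.sin(a)],[np.sin(a),np.cos(a)]]);t=q-R@p
    return a,t,(Q-(P@R.T+t))
E
python3 - <<'E'
from h import *
np.set_printoptions(precision=4,suppress=True)
c=load('top')
rk=lambda u,v,z:px2w(c,270+(u+.5)/12-.5,190+(v+.5)/12-.5,z)[:2]
bs=lambda u,v,z:px2w(c,142+(u+.5)/10-.5,198+(v+.5)/10-.5,z)[:2]
Q=[rk(*p,.04) for p in[(87,88),(640,105),(636,404),(74,384)]]
for s in (1,-1):
  # s=1: pin at left(+y world)
  a,t,e=fit2d(np.array([(35,65),(35,-65),(-35,-65),(-35,65)])*.001,Q)
R=lambda a:np.array([[np.cos(a),-np.sin(a)],[np.sin(a),np.cos(a)]])
print('rack',np.degrees(a),t,abs(e).max(),'headhole',t+R(a)@[0,-.037],'pinhole',t+R(a)@[0,.037])
h=rk(526,250,.045);print('head c',h)
m1,m2=rk(468,170,.045),rk(445,298,.045);d=m1-m2
print('flat dir',np.degrees(np.arctan2(d[1],d[0])), 'mid-c',(m1+m2)/2-h)
G=[rk(*p,.085) for p in[(508,180),(608,190),(592,298),(488,290)]]
print('grip',np.mean(G,0),[np.degrees(np.arctan2(*(G[(i+1)%4]-G[i])[::-1])) for i in range(4)],[np.linalg.norm(G[(i+1)%4]-G[i]) for i in range(4)])
T=[rk(*p,.068) for p in[(160,220),(262,203),(263,248),(170,262)]]
print('pin collar',rk(208,235,.044),'tab',np.mean(T,0),[np.degrees(np.arctan2(*(T[(i+1)%4]-T[i])[::-1])) for i in range(4)],[np.linalg.norm(T[(i+1)%4]-T[i]) for i in range(4)])
# base: -x is towards image bottom (line side); +y = left
Q=[bs(*p,.034) for p in[(352,50),(690,82),(648,495),(306,467)]]
P=np.array([(58,56),(58,-36),(-58,-36),(-58,56)])*.001
a,t,e=fit2d(P,Q)
print('base',np.degrees(a),t,abs(e).max(),'socket',bs(536,275,.034),'hole',bs(427,411,.034),'pred',t+R(a)@[-.04,.025])
H=t+R(a)@[.04,.025];print('hinge',H,bs(449,122,.05)); k=bs(78,217,.078);kh=bs(170,200,.048)
print('knob',k,np.linalg.norm(k-H),'keeperhole',kh,np.linalg.norm(kh-H))
d=k-H; print('keeper angle',np.degrees((a+np.pi)-np.arctan2(d[1],d[0]))%360)
d=bs(511,460,.034)-bs(521,355,.034); print('line',np.degrees(np.arctan2(d[1],d[0])))
E
```

```text
rack -3.466072853110795 [ 0.5779 -0.1304] 0.0006259919991251639 headhole [ 0.5757 -0.1673] pinhole [ 0.5802 -0.0935]
head c [ 0.5755 -0.1685]
flat dir -12.372624260358604 mid-c [0.0041 0.016 ]
grip [ 0.5758 -0.1682] [np.float64(-97.20097064301842), np.float64(169.23254626739958), np.float64(84.12704626119789), np.float64(-12.531538849559205)] [np.float64(0.02258270124609853), np.float64(0.024606451980450934), np.float64(0.023400369923288738), np.float64(0.025210154841750553)]
pin collar [ 0.5809 -0.095 ] tab [ 0.58   -0.0943] [np.float64(-82.03965654245067), np.float64(179.2662890182189), np.float64(97.05152799027653), np.float64(11.512929171666858)] [np.float64(0.023615832564775136), np.float64(0.01026196279877695), np.float64(0.021458700488297205), np.float64(0.00982256424375931)]
base -6.726635765559702 [0.5437 0.1618] 0.0014611708839161741 socket [0.5439 0.1616] hole [0.5071 0.1922] pred [0.5069 0.1913]
hinge [0.5864 0.182 ] [0.5863 0.1831]
knob [0.5619 0.2788] 0.09989910255685351 keeperhole [0.567 0.26 ] 0.08042794239914801
keeper angle 69.09568898771455
line 173.83211814232385
```

```bash
python3 -m jog '[[0.355,0.47,-0.06,0,0,60,0.1],[0.355,0.47,-0.06,0,0,60,0.1],[0.355,0.47,-0.06,0,0,60,0.1],[0.355,0.47,-0.06,0,0,60,0.1],[0.355,0.47,-0.06,0,0,60,0.1],[0.355,0.47,-0.06,0,0,60,0.1],[0.355,0.47,-0.06,0,0,60,0.1],[0.355,0.47,-0.06,0,0,60,0.1],[0.355,0.47,-0.06,0,0,60,0.1],[0.355,0.47,-0.06,0,0,60,0.1],[0.355,0.47,-0.06,0,0,60,0.1],[0.355,0.47,-0.06,0,0,60,0.1]]' 50; python3 -c "
from station import ctrl
s=ctrl.state();print(s['tool_pos'],s['eef_rot'],s['time_s'])"
```

```text
time_s: 1.1
tool_pos: [0.5216, -0.2388, 0.1801]
eef_rot: [-3.141, -0.0, 1.381]
force: [1.0, -0.8, -0.1]
grip_width: 0.0469
grasp_force: 0.0
[ 0.52157112 -0.23875981  0.18007326] [-3.14102449e+00 -1.83666447e-04  1.38091560e+00] 1.1
```

```bash
python3 -m jog '[[0,0,0,0,0,0,0.1],[0,0,0,0,0,0,0.1],[0,0,0,0,0,0,0.1]]'
```

```text
time_s: 1.35
tool_pos: [0.5208, -0.2406, 0.1802]
eef_rot: [-3.141, 0.0, 1.382]
force: [0.3, 0.4, -0.2]
grip_width: 0.0472
grasp_force: 0.0
```

```bash
python3 -m jog '[[0.028,0.036,0,0,0,0,0.1],[0.055,0.0725,0,0,0,0,0.1],[0.055,0.0725,0,0,0,0,0.1],[0.055,0.0725,-0.03,0,0,0,0.1],[0.055,0.0725,-0.06,0,0,0,0.1],[0.055,0.0725,-0.09,0,0,0,0.1],[0.055,0.0725,-0.11,0,0,0,0.1],[0.055,0.0725,-0.13,0,0,0,0.1],[0.055,0.0725,-0.13,0,0,0,0.1]]'; python3 - <<'E'
from h import *
c=cap('scene');crop(c,140,120,274,220,6,'g1.png')
E
```

```text
time_s: 2.1
tool_pos: [0.5719, -0.1687, 0.0457]
eef_rot: [-3.132, -0.002, 1.378]
force: [-0.8, 0.5, -0.6]
grip_width: 0.0471
grasp_force: 0.0
```

View pics/g1.png

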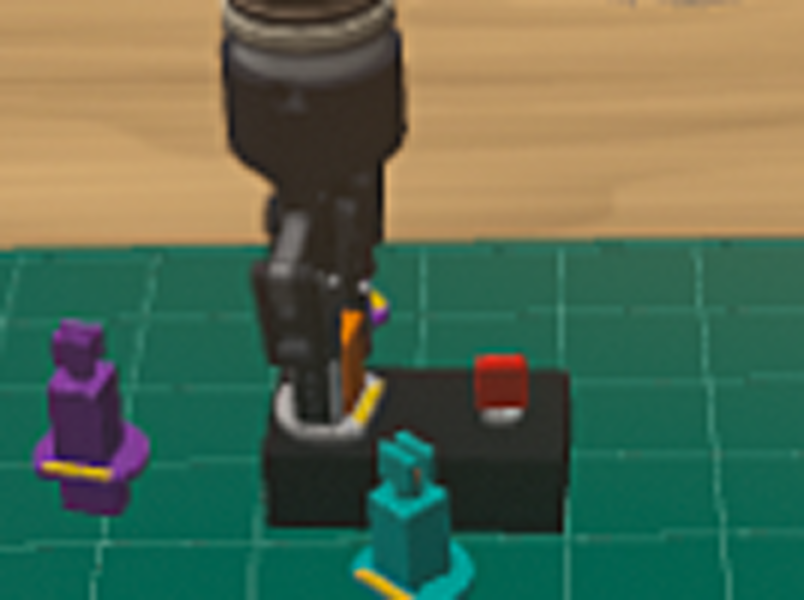

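The fingers straddle the orange grip at crop (350,370), with the flange below and the yellow mark toward the pin. I'll close on it.

```bash
python3 -m jog '[[0,0,0.002,0,0,0,0.1],[0,0,0.002,0,0,0,-1],[0,0,0.002,0,0,0,-1],[0,0,0.002,0,0,0,-1],[0,0,0.002,0,0,0,-1],[0,0,0.002,0,0,0,-1],[0,0,0.002,0,0,0,-1],[0,0,0.002,0,0,0,-1]]' 60
```

```text
time_s: 2.82
tool_pos: [0.5776, -0.1694, 0.0553]
eef_rot: [3.138, 0.002, 1.381]
force: [-1.1, -0.2, 6.4]
grip_width: 0.0232
grasp_force: 60.1
```

```bash
python3 -m jog '[[0,0,0.005,0,0,0,-1],[0,0,0.015,0,0,0,-1],[0,0,0.04,0,0,0,-1],[0,0,0.07,0,0,0,-1],[0,0,0.1,0,0,0,-1],[0,0,0.1,0,0,0,-1],[0,0,0.1,0,0,0,-1],[0,0,0.1,0,0,0,-1]]'; python3 - <<'E'
from station import ctrl
s=ctrl.state();print(s['joint_pos'],s['tool_pos'],s['eef_rot'])
E
```

```text
time_s: 3.48
tool_pos: [0.5752, -0.1677, 0.1518]
eef_rot: [-3.14, -0.001, 1.381]
force: [0.3, -1.1, -3.0]
grip_width: 0.0228
grasp_force: 60.9
[-4.52998815e-01  1.99166863e-01  1.83330075e+00  1.13371427e-04
  1.11091547e+00 -2.63416728e-01] [ 0.5751944  -0.16773438  0.15178241] [-3.13989041e+00 -5.64195504e-04  1.38116335e+00]
```

```bash
python3 -m jog '[[0,0.03,0,0,0,7,-1],[-0.005,0.06,0,0,0,14,-1],[-0.008,0.09,0,0,0,21,-1],[-0.01,0.12,0,0,0,28,-1],[-0.013,0.15,0,0,0,35,-1],[-0.016,0.18,0,0,0,42,-1],[-0.02,0.21,0,0,0,49,-1],[-0.023,0.24,0,0,0,56,-1],[-0.026,0.27,0,0,0,63,-1],[-0.029,0.3,0,0,0,70,-1],[-0.0315,0.325,0,0,0,77,-1],[-0.0315,0.3295,0,0,0,84,-1]]'
python3 -m jog '[[0,0,0,0,0,7,-1],[0,0,0,0,0,10.4,-1],[0,0,0,0,0,10.4,-1],[0,0,0,0,0,10.4,-1],[0,0,0,0,0,10.4,-1]]'; python3 - <<'E'
from h import *
c=cap('scene');d=cap('top')
a=cv2.resize(c['img'][120:220,280:410],None,fx=6,fy=6,interpolation=cv2.INTER_CUBIC)
cv2.imwrite('pics/s1.png',a)
E
```

```text
time_s: 4.48
tool_pos: [0.5417, 0.1646, 0.1497]
eef_rot: [-3.141, -0.006, 2.856]
force: [-1.0, 0.6, -1.8]
grip_width: 0.0234
grasp_force: 60.9
time_s: 4.9
tool_pos: [0.5436, 0.161, 0.1512]
eef_rot: [-3.141, -0.003, 3.027]
force: [-0.6, 0.1, -2.4]
grip_width: 0.0232
grasp_force: 60.9
```

View pics/s1.png

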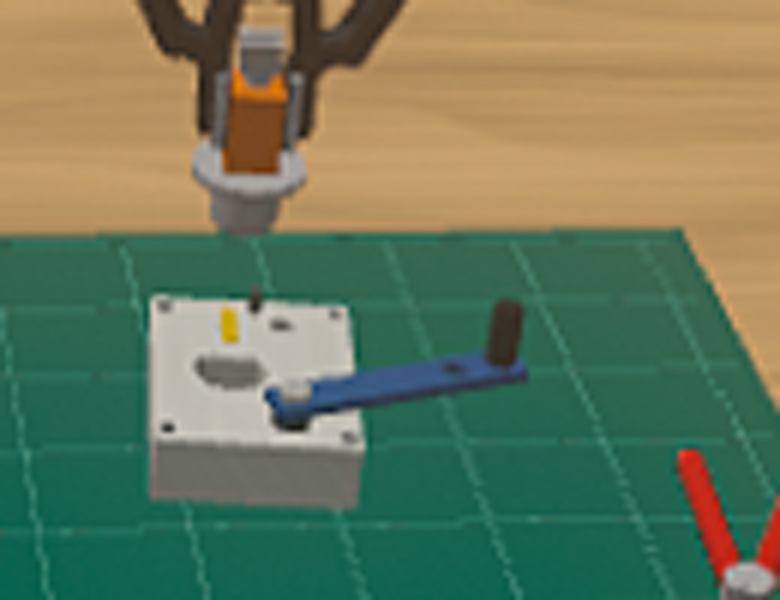

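Crop: the flange centre is near (249.5,169) and the socket mouth near (229,371), with the keeper clear of both. I'll compare these with the projections.

```bash
python3 - <<'E'
from h import *
np.set_printoptions(precision=4,suppress=True)
c=load('scene'); C=lambda X:(w2px(c,X)-[280,120]+.5)*6-.5
I=lambda u,v,z:px2w(c,280+(u+.5)/6-.5,120+(v+.5)/6-.5,z)
for z in(.136,.14,.144,.148): print(z,C([.5436,.161,z]),I(249.5,169,z))
print('socket pred',C([.5437,.1617,.034]),I(229,371,.034))
for p in [(58,56),(58,-36),(-58,-36),(-58,56)]:
  a=np.radians(-6.5);R=np.array([[np.cos(a),-np.sin(a)],[np.sin(a),np.cos(a)]])
  print(p,C([*(np.array([.5437,.1617])+R@np.array(p)*.001),.034]))
E
```

```text
0.136 [244.5628 175.4724] [0.538  0.1641 0.136 ]
0.14 [245.3485 167.5022] [0.5449 0.1626 0.14  ]
0.144 [246.1359 159.5061] [0.5519 0.1611 0.144 ]
0.148 [246.925 151.484] [0.5588 0.1596 0.148 ]
socket pred [226.6585 370.2476] [0.5443 0.1627 0.034 ]
(58, 56) [359.4017 449.6449]
(58, -36) [150.011  439.7144]
(-58, -36) [145.1832 298.31  ]
(-58, 56) [340.2066 307.6197]
```

```bash
python3 -m jog '[[0,0.0003,-0.03,0,0,0,-1],[0,0.0003,-0.06,0,0,0,-1],[0,0.0003,-0.066,0,0,0,-1],[0,0.0003,-0.07,0,0,0,-1],[0,0.0003,-0.075,0,0,0,-1],[0,0.0003,-0.08,0,0,0,-1],[0,0.0003,-0.083,0,0,0,-1],[0,0.0003,-0.083,0,0,0,-1]]'
```

```text
time_s: 5.67
tool_pos: [0.5448, 0.1615, 0.07]
eef_rot: [3.141, 0.001, 3.028]
force: [0.2, 0.3, -2.5]
grip_width: 0.0232
grasp_force: 60.8
```

```bash
python3 -m jog '[[0,0,-0.004,0,0,0,-1],[0,0,-0.008,0,0,0,-1],[0,0,-0.012,0,0,0,-1],[0,0,-0.016,0,0,0,-1],[0,0,-0.018,0,0,0,-1],[0,0,-0.018,0,0,0,-1]]'
```

```text
time_s: 6.17
tool_pos: [0.5441, 0.1615, 0.0508]
eef_rot: [-3.141, -0.001, 3.029]
force: [-1.2, -0.7, -1.7]
grip_width: 0.0231
grasp_force: 60.8
```

```bash
python3 -m jog '[[0,0,-0.002,0,0,0,-1],[0,0,-0.004,0,0,0,-1],[0,0,-0.004,0,0,0,-1]]';  python3 -m jog '[[0,0,-0.001,0,0,0,-1],[0,0,-0.001,0,0,0,-1],[0,0,-0.001,0,0,0,-1]]'
```

```text
time_s: 6.42
tool_pos: [0.5448, 0.1615, 0.0493]
eef_rot: [-3.141, -0.001, 3.029]
force: [-4.1, -1.0, 6.7]
grip_width: 0.0228
grasp_force: 61.8
time_s: 6.67
tool_pos: [0.5449, 0.1615, 0.0493]
eef_rot: [-3.141, -0.001, 3.029]
force: [-6.5, -1.2, 11.1]
grip_width: 0.0234
grasp_force: 62.6
```

```bash
python3 -m jog '[[0,0,0.001,0,0,0,0.0],[0,0,0.002,0,0,0,0.0],[0,0,0.002,0,0,0,0.0],[0,0,0.002,0,0,0,0.0],[0,0,0.03,0,0,0,0.0],[0,0,0.06,0,0,0,0.0],[0,0,0.1,0,0,0,0.0],[0,0,0.14,0,0,0,0],[-0.04,0.04,0.16,0,0,0,0],[-0.04,0.08,0.16,0,0,0,0],[-0.04,0.12,0.16,0,0,0,0],[-0.04,0.12,0.16,0,0,0,0]]'; python3 - <<'E'
from h import *
c=cap('scene');d=cap('top')
a=cv2.resize(c['img'][140:210,290:390],None,fx=4,fy=6,interpolation=cv2.INTER_CUBIC)[:420,:400]
b=cv2.resize(d['img'][198:253,142:217],None,fx=5.3,fy=7.6,interpolation=cv2.INTER_CUBIC)
a=cv2.resize(c['img'][140:210,290:390],(400,420));b=cv2.resize(d['img'][190:260,135:235],(400,420)) if 0 else b
h=np.zeros((420,800,3),np.uint8);h[:,:400]=a;h[:b.shape[0],400:400+b.shape[1]]=b[:420,:400]
cv2.imwrite('pics/s2.png',h)
E
```

```text
time_s: 7.67
tool_pos: [0.5037, 0.2859, 0.208]
eef_rot: [3.138, 0.002, 3.032]
force: [-0.7, -0.7, 0.4]
grip_width: 0.0428
grasp_force: 0.0
```

View pics/s2.png

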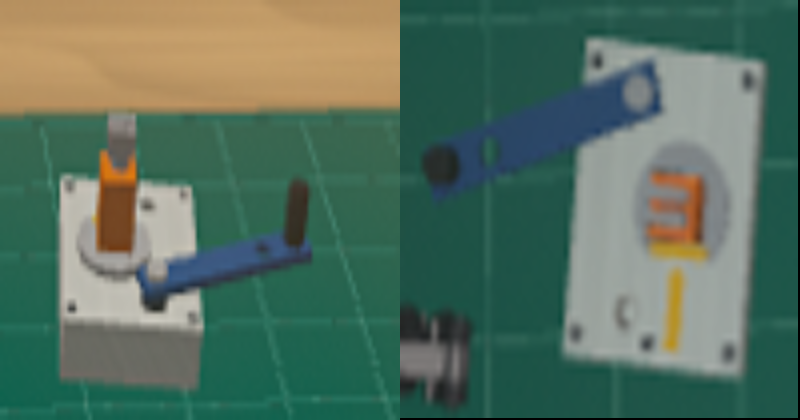

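The head is home: flange flat on the base, its yellow mark lined up with the base's line. Next is the keeper knob, with the tool turned -69° so it closes across the arm.

```bash
python3 -m jog '[[0.01,0,-0.01,0,0,-7,0],[0.02,0,-0.02,0,0,-14,0],[0.03,-0.003,-0.04,0,0,-21,0],[0.04,-0.005,-0.06,0,0,-28,0],[0.05,-0.005,-0.07,0,0,-35,0],[0.057,-0.005,-0.07,0,0,-42,0],[0.057,-0.005,-0.07,0,0,-49,0],[0.057,-0.005,-0.07,0,0,-56,0],[0.057,-0.005,-0.07,0,0,-63,0],[0.057,-0.005,-0.07,0,0,-69.4,0],[0.057,-0.005,-0.07,0,0,-69.4,0],[0.057,-0.005,-0.07,0,0,-69.4,0]]' 25; python3 -m jog '[[0,0,0,0,0,0,0]]'
```

```text
time_s: 8.77
tool_pos: [0.5616, 0.2752, 0.136]
eef_rot: [-3.14, 0.0, 1.819]
force: [0.5, -0.1, -0.5]
grip_width: 0.0426
grasp_force: 0.0
time_s: 8.85
tool_pos: [0.5616, 0.2756, 0.1362]
eef_rot: [-3.141, 0.0, 1.819]
force: [-0.3, 0.2, 0.0]
grip_width: 0.0425
grasp_force: 0.0
```

```bash
python3 -m jog '[[0,0.0045,-0.03,0,0,0,0],[0,0.0045,-0.06,0,0,0,0],[0,0.0045,-0.075,0,0,0,0],[0,0.0045,-0.08,0,0,0,0],[0,0.0045,-0.08,0,0,0,-1],[0,0.0045,-0.08,0,0,0,-1],[0,0.0045,-0.08,0,0,0,-1],[0,0.0045,-0.08,0,0,0,-1],[0,0.0045,-0.08,0,0,0,-1],[0,0.0045,-0.08,0,0,0,-1]]' 25; python3 - <<'E'
import numpy as np
H=np.array([.5864,.1822]);r=.1
for k in range(0,73,6): 
  f=lambda d:H+.101*np.array([np.cos(np.radians(104.2+d)),np.sin(np.radians(104.2+d))])
  print(k,np.round(f(k)-f(0),4))
print(f(69.2),f(69.2)-f(0))
E
```

```text
time_s: 9.68
tool_pos: [0.5626, 0.2813, 0.0582]
eef_rot: [3.139, 0.0, 1.818]
force: [0.2, -0.5, 1.7]
grip_width: 0.013
grasp_force: 26.0
0 [0. 0.]
6 [-0.0101 -0.0031]
12 [-0.0198 -0.0073]
18 [-0.029  -0.0124]
24 [-0.0377 -0.0185]
30 [-0.0456 -0.0255]
36 [-0.0528 -0.0333]
42 [-0.0592 -0.0417]
48 [-0.0646 -0.0508]
54 [-0.069  -0.0604]
60 [-0.0724 -0.0704]
66 [-0.0748 -0.0807]
72 [-0.076  -0.0912]
[0.48606935 0.19380865] [-0.0755546  -0.08630533]
```

Knob gripped (13 mm opening). Now I'll follow the arc.

```bash
python3 -m jog '[[-0.010,-0.003,0,0,0,6,-1],[-0.020,-0.007,0,0,0,12,-1],[-0.029,-0.0125,0,0,0,18,-1],[-0.0375,-0.0185,0,0,0,24,-1],[-0.0455,-0.0255,0,0,0,30,-1],[-0.053,-0.033,0,0,0,36,-1],[-0.059,-0.042,0,0,0,42,-1],[-0.0645,-0.051,0,0,0,48,-1],[-0.069,-0.0605,0,0,0,54,-1],[-0.0725,-0.0705,0,0,0,60,-1],[-0.0745,-0.080,0,0,0,66,-1],[-0.0745,-0.080,0,0,0,66,-1]]'; python3 -m jog '[[0,-0.004,0,0,0,3,-1],[0,-0.007,0,0,0,3,-1],[0,-0.009,0,0,0,3,-1],[0,-0.009,0,0,0,3,-1],[0,-0.009,0,0,0,3,-1]]'
```

```text
time_s: 10.68
tool_pos: [0.4868, 0.2002, 0.058]
eef_rot: [-3.141, -0.0, 2.971]
force: [-3.2, -0.3, 4.1]
grip_width: 0.0126
grasp_force: 26.3
time_s: 11.1
tool_pos: [0.4859, 0.1943, 0.058]
eef_rot: [3.137, -0.003, 3.019]
force: [-6.3, 7.0, 6.8]
grip_width: 0.0129
grasp_force: 26.5
```

The keeper is on its stop: the reaction rises to 7 N at the predicted closed position. I'll release, go up and back toward the pin, and look.

```bash
python3 -m jog '[[0,0,0,0,0,0,-0.2],[0,0.001,0,0,0,0,-0.2],[0,0.002,0,0,0,0,-0.2],[0,0.002,0.04,0,0,0,-0.2],[0,0.002,0.08,0,0,0,-0.2],[0,0,0.12,0,0,0,0],[0.02,-0.04,0.14,0,0,0,0],[0.04,-0.08,0.14,0,0,0,0],[0.06,-0.12,0.14,0,0,0,0],[0.08,-0.16,0.14,0,0,0,0],[0.09,-0.20,0.14,0,0,0,0],[0.09,-0.20,0.14,0,0,0,0]]'; python3 - <<'E'
from h import *
d=cap('top');
b=cv2.resize(d['img'][200:250,155:222],None,fx=11,fy=11,interpolation=cv2.INTER_CUBIC)
cv2.imwrite('pics/s3.png',b)
E
```

```text
time_s: 12.1
tool_pos: [0.5785, -0.0129, 0.1969]
eef_rot: [-3.14, 0.002, 3.017]
force: [-0.3, 0.1, 0.5]
grip_width: 0.0429
grasp_force: 0.0
```

View pics/s3.png

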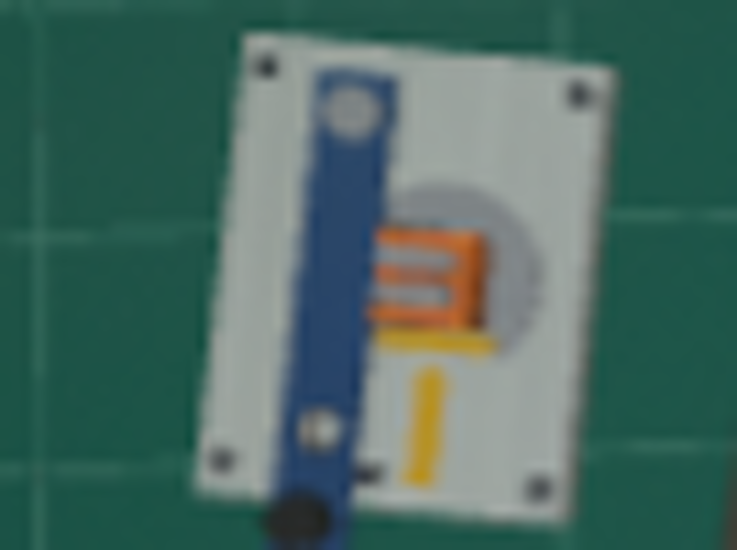

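Keeper closed over the flange, head still home. The base hole shows through the arm's hole at crop (321,429). Now the pin.

```bash
python3 -m jog '[[0,-0.02,-0.02,0,0,-7,0],[0,-0.04,-0.04,0,0,-14,0],[0,-0.06,-0.06,0,0,-21,0],[0,-0.08,-0.08,0,0,-28,0],[0,-0.08,-0.08,0,0,-35,0],[0,-0.08,-0.08,0,0,-42,0],[0,-0.08,-0.08,0,0,-49,0],[0,-0.08,-0.08,0,0,-56,0],[0,-0.08,-0.08,0,0,-63,0],[0,-0.08,-0.08,0,0,-70,0],[0,-0.08,-0.08,0,0,-75.6,0],[0,-0.08,-0.08,0,0,-75.6,0]]' 40; python3 -m jog '[[0,0,0,0,0,0,0],[0,0,0,0,0,0,0]]'; python3 - <<'E'
from h import *
np.set_printoptions(precision=4,suppress=True)
d=load('top');f=lambda u,v,z:px2w(d,155+(u+.5)/11-.5,200+(v+.5)/11-.5,z)[:2]
h=f(321,429,.048);k=f(298,518,.078);H=f(352,111,.05);print(h,k,H,np.linalg.norm(h-H),np.linalg.norm(k-H))
Q=[f(*p,.034) for p in[(245,35),(617,68),(570,522),(195,490)]]
a,t,e=fit2d(np.array([(58,56),(58,-36),(-58,-36),(-58,56)])*.001,Q)
R=np.array([[np.cos(a),-np.sin(a)],[np.sin(a),np.cos(a)]])
print(np.degrees(a),t,abs(e).max(),t+R@[-.04,.025])
E
```

```text
time_s: 13.15
tool_pos: [0.5767, -0.087, 0.1165]
eef_rot: [-3.141, -0.0, 1.701]
force: [-0.3, 0.6, -0.4]
grip_width: 0.0432
grasp_force: 0.0
time_s: 13.32
tool_pos: [0.5769, -0.0875, 0.1165]
eef_rot: [-3.141, -0.0, 1.705]
force: [-1.0, -0.1, -0.6]
grip_width: 0.0427
grasp_force: 0.0
[0.5075 0.1917] [0.4863 0.1934] [0.5866 0.1829] 0.07956834480995134 0.10084048036836687
-6.722876298585884 [0.5437 0.1616] 0.0014166417830031725 [0.5069 0.1911]
```

```bash
python3 -m jog '[[0.0033,-0.0067,0,0,0,0,0],[0.0033,-0.0067,-0.02,0,0,0,0],[0.0033,-0.0067,-0.04,0,0,0,0],[0.0033,-0.0067,-0.055,0,0,0,0],[0.0033,-0.0067,-0.059,0,0,0,0],[0.0033,-0.0067,-0.059,0,0,0,-1],[0.0033,-0.0067,-0.059,0,0,0,-1],[0.0033,-0.0067,-0.059,0,0,0,-1],[0.0033,-0.0067,-0.059,0,0,0,-1],[0.0033,-0.0067,-0.059,0,0,0,-1],[0.0033,-0.0067,-0.059,0,0,0,-1],[0.0033,-0.0067,-0.059,0,0,0,-1]]' 40;python3 -m jog '[[0,0,0.01,0,0,0,-1],[0,0,0.04,0,0,0,-1],[0,0,0.08,0,0,0,-1],[0,0,0.12,0,0,0,-1],[0,0,0.12,0,0,0,-1],[0,0,0.12,0,0,0,-1]]'
```

```text
time_s: 14.32
tool_pos: [0.5812, -0.095, 0.059]
eef_rot: [3.139, 0.001, 1.702]
force: [0.5, -0.7, 2.9]
grip_width: 0.0086
grasp_force: 42.4
time_s: 14.82
tool_pos: [0.5822, -0.0952, 0.1821]
eef_rot: [3.135, 0.003, 1.702]
force: [-1.2, 0.2, -0.2]
grip_width: 0.0084
grasp_force: 41.8
```

```bash
python3 -m jog '[[-0.007,0.026,0,0,0,7,-1],[-0.014,0.052,0,0,0,14,-1],[-0.021,0.078,0,0,0,21,-1],[-0.028,0.104,0,0,0,28,-1],[-0.035,0.13,0,0,0,35,-1],[-0.042,0.156,0,0,0,42,-1],[-0.049,0.182,0,0,0,49,-1],[-0.056,0.208,0,0,0,56,-1],[-0.063,0.234,0,0,0,63,-1],[-0.07,0.26,0,0,0,70,-1],[-0.074,0.286,0,0,0,76,-1],[-0.074,0.286,0,0,0,76,-1]]';python3 -m jog '[[0,0,-0.02,0,0,0,-1],[0,0,-0.05,0,0,0,-1],[0,0,-0.05,0,0,0,-1],[0,0,-0.05,0,0,0,-1],[0,0,-0.05,0,0,0,-1]]'; python3 - <<'E'
from h import *
c=cap('scene')
b=cv2.resize(c['img'][125:205,290:390],None,fx=7.5,fy=7.5,interpolation=cv2.INTER_CUBIC)
cv2.imwrite('pics/s4.png',b)
C=lambda X:(w2px(c,X)-[290,125]+.5)*7.5-.5
s=ctrl.state();p=s['tool_pos'];print(p,s['eef_rot'],C([p[0],p[1],p[2]-.019]),C([p[0],p[1],p[2]-.053]),C([.5072,.1914,.048]))
E
```

```text
time_s: 15.82
tool_pos: [0.5038, 0.1946, 0.1758]
eef_rot: [3.141, -0.004, 3.036]
force: [-0.6, 0.1, 0.3]
grip_width: 0.0085
grasp_force: 41.8
time_s: 16.23
tool_pos: [0.5063, 0.1909, 0.1278]
eef_rot: [-3.141, -0.001, 3.028]
force: [0.5, -0.1, 0.0]
grip_width: 0.0086
grasp_force: 41.8
[0.50702067 0.19106148 0.12876315] [3.14126157e+00 1.29810433e-03 3.02777698e+00] [290.43400835 193.41459584] [281.65376868 273.71583927] [275.58147491 337.95444269]
```

View pics/s4.png

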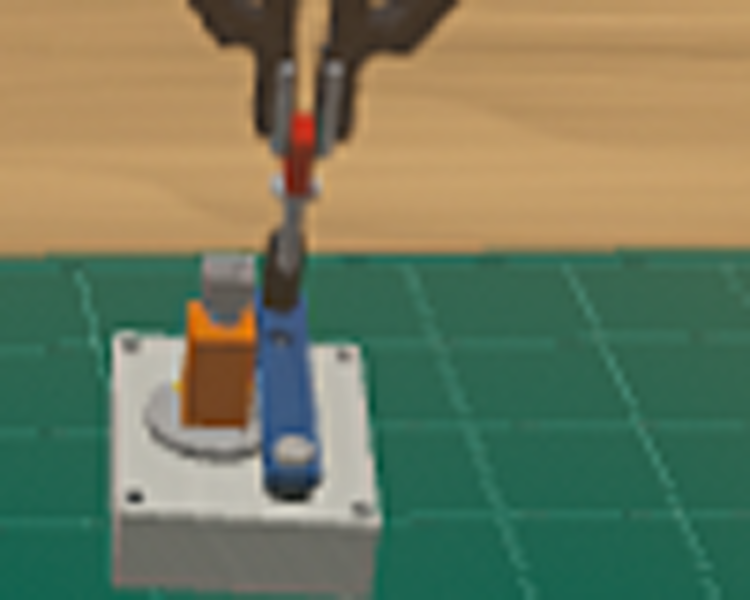

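The pin tip at (289,270) and the arm hole at (282,337) share the same offset from their predictions, so they're aligned within about 0.5 mm. Descending.

```bash
python3 -m jog '[[0,0.0003,-0.015,0,0,0,-1],[0,0.0003,-0.025,0,0,0,-1],[0,0.0003,-0.03,0,0,0,-1],[0,0.0003,-0.034,0,0,0,-1],[0,0.0003,-0.036,0,0,0,-1],[0,0.0003,-0.036,0,0,0,-1]]'
```

```text
time_s: 16.78
tool_pos: [0.5064, 0.1916, 0.0916]
eef_rot: [-3.142, 0.0, 3.029]
force: [-0.5, -0.3, -0.9]
grip_width: 0.0082
grasp_force: 41.8
```

Tip 9 mm in without resistance; on down.

```bash
python3 -m jog '[[0.0004,0,-0.004,0,0,0,-1],[0.0004,0,-0.008,0,0,0,-1],[0.0004,0,-0.012,0,0,0,-1],[0.0004,0,-0.016,0,0,0,-1],[0.0004,0,-0.02,0,0,0,-1],[0.0004,0,-0.023,0,0,0,-1],[0.0004,0,-0.023,0,0,0,-1]]';python3 -m jog '[[0,0,-0.002,0,0,0,-1],[0,0,-0.004,0,0,0,-1],[0,0,-0.004,0,0,0,-1],[0,0,-0.004,0,0,0,-1]]'
```

```text
time_s: 17.37
tool_pos: [0.5065, 0.1915, 0.0679]
eef_rot: [-3.141, -0.0, 3.029]
force: [0.5, -0.4, -0.5]
grip_width: 0.0084
grasp_force: 41.8
time_s: 17.7
tool_pos: [0.5071, 0.192, 0.0668]
eef_rot: [3.141, -0.0, 3.029]
force: [-3.5, -0.8, 10.0]
grip_width: 0.0085
grasp_force: 43.0
```

Collar landed at TCP 0.067, as predicted. I'll release, rise and check.

```bash
python3 -m jog '[[0,0,0.002,0,0,0,-0.4],[0,0,0.003,0,0,0,-0.4],[0,0,0.003,0,0,0,-0.4],[0,0,0.004,0,0,0,-0.4],[0,0,0.03,0,0,0,-0.4],[0,0,0.06,0,0,0,-0.4],[0,0,0.1,0,0,0,-0.4],[0,0,0.13,0,0,0,-0.4],[0,-0.04,0.14,0,0,0,-0.4],[0,-0.08,0.14,0,0,0,-0.4],[0,-0.12,0.14,0,0,0,-0.4],[0,-0.16,0.14,0,0,0,-0.4]]'; python3 - <<'E'
from h import *
c=cap('scene');d=cap('top')
a=cv2.resize(c['img'][150:210,300:370],(400,400),interpolation=cv2.INTER_CUBIC);b=cv2.resize(d['img'][200:252,160:212],(400,400),interpolation=cv2.INTER_CUBIC)
cv2.imwrite('pics/s5.png',np.hstack([a,b]))
E
```

```text
time_s: 18.7
tool_pos: [0.5064, 0.0303, 0.205]
eef_rot: [-3.142, 0.001, 3.03]
force: [1.3, 0.6, 0.1]
grip_width: 0.0258
grasp_force: 0.0
```

View pics/s5.png

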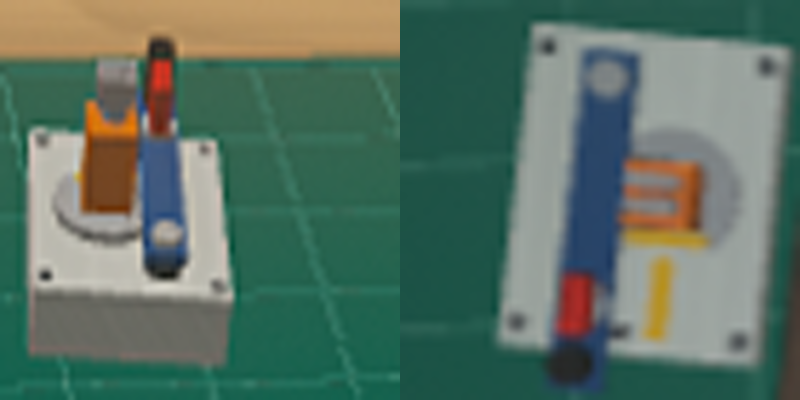

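The pin's collar rests on the closed arm at (160,130), with its tab upright at (577,303). The head is home and the gripper is clear, so I'm handing in.

```bash
python3 -c "
from station import ctrl
print(ctrl.sign_off())"
```

```text
the job is handed in; nothing more can be done
None
```

The job is handed in at about 19 s of the 64 s allowed: the head is home in the socket, the keeper arm is closed over its flange, and the pin is in with its collar resting on the arm.

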